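Tighten the wing nut of the card terminal stand

ROBOT

A 6-joint arm with a two-finger parallel gripper is mounted at the origin on the work surface; the furniture and walls round the work are solid. World frame = base frame: x ahead of the robot, y to its left, z up, the work surface at z = 0. Lengths are in m, angles in rad, forces in N, time in s.
With the tool pointing down it reaches from about 0.3 to 0.775 m from the base axis. Payload 14.6 kg.
Tool frame: the origin (TCP) lies at the centre of the arm's flange, where the gripper is bolted on; the fingertips stand 199 mm ahead of it and the grasp point (between the pads) lies 180 mm ahead of it; z points along the fingers, y is the line along which they close (so a half turn about z gives the same grasp; the last joint's range is limited). The gripper opens to 94 mm and grips with 3 to 60 N. Pads are 16 mm wide; open, the fingers measure 119 mm over their backs; the gripper's body (75 mm by 177 mm) begins 78 mm behind the grasp point.
Start: joints at [1.057, 0.3, 1.521, -0, 1.321, -0.067], TCP at [0.238, 0.496, 0.405] pointing down, gripper open.
Joint ranges: [-3.03, 3.03], [-0.79, 2.21], [0.23, 2.52], [-1.04, 4.18], [0, 3.07], [-2.55, 2.55]. Speed limits (rad/s): [2.22, 2.22, 2.57, 3.14, 3.14, 3.14].

INTERFACE

Orientations are given as [roll, pitch, yaw] about the fixed x, y, z axes, in that order (R = Rz(yaw) Ry(pitch) Rx(roll)).
In Python, from station import ctrl gives the robot as it stands. The module is installed in compiled form; this text tells all that it offers.
- The arm moves only by the tool servo_tool, never from a script. Its argument "motion" is a list of rows, each a list of 5 numbers: the closure, from 0 (fully open) to 1 (shut), then the shift along the world's x, y, z in cm, then the turn about the world's z in degrees. A call has 1 to 20 rows; each row is the pose to reach, as a shift and turn from the pose commanded when the call began; what a row does not reach only later rows make up. A row lasts 1/8 s, in which the tool goes at most 62.5 mm and 10.7 degrees, less where a joint would pass 70% of its speed; a pose out of reach is approached as far as the arm can. A call with a gripper value outside its range is refused whole. The fingers move at their own pace and stop on an object; "squeeze" is the grip in N (left out, the last holds). Time passes only in rows, so rows that repeat a pose let the fingers close. It gives the time, the measured TCP pose, the force, the opening and the grip force at its end, in the units of the state.
- ctrl.get_obs(): the state, without advancing time (a new reading comes with each control period).
- ctrl.camera(name): name is "scene" or "side" or "wrist"; returns a dict with "image" (480x640x3 uint8, red, green, blue), "fx", "fy", "cx", "cy" (pixels), "camera_from_world" (4x4, takes a point from world to camera coordinates); the wrist camera has in their place "hand_eye" (4x4, takes a point from camera to tool coordinates, whose origin is the TCP and whose axes are the flange's). Camera axes: x right, y up, looking along -z (the intrinsics and any distortion apply to the point x, -y, -z); pixel columns grow to the right and rows downward; lengths in m; the calibration is good to about 2 mm. A picture is of the moment at which its call begins: read the wrist's pose just before it. There is no depth.
- ctrl.hand_in(): hands the job in; it is judged then, once.
The state is a dict: "time_s": time; "qpos": joint angles; "joint_vel": joint speeds; "tau": joint torques, N m; "ee_pos": TCP position; "eef_rot": TCP orientation; "force": force on the tool from outside, world axes, zero at the start; "moment": the same for the moment, N m; "grip_width": finger opening in m; "grip_force": force on a finger pad.
Only numpy, scipy, OpenCV 4.12 (cv2) and the standard library are available. Lean on these libraries where they do the work, as an engineer would, in place of code of your own. Each camera call takes 0.05 s, during which the arm holds its last target. There are 200 camera calls.

TASK

The wing nut that clamps the card terminal's stand has worked loose. Push its wings round with the closed fingertips, stroke after stroke, clockwise as seen from above, until the nut is fully tight and will go no further. Only push the nut, never take it between the fingers, and leave the card terminal, the salt shaker and the cup standing where they are.

Things in the scene. Friction and masses are not known exactly. Their poses are not given: they have to be found in the camera images.
- stand: Card terminal stand, fixed: wooden foot 250 x 200 mm with a metal plate, and a raised wooden deck. Origin: on the table top, under the axis of the wing nut's upright stud. x points from the nut to the deck (away from the robot, within 0.4 rad), y left, z up. Foot: x -60 to 190, y -100 to 100 mm, top 20 mm above the table at the nut. Deck cheeks: only at x over 60 mm.
- deck_edge (a point): Middle of the upper front edge of the stand's deck, 25 mm behind the nut's axis, 74 mm above the table; axes as the stand's. The deck is 10 mm thick, 200 mm wide along y, and runs 165 mm back (+x). It overhangs the rear of the wings' circle: the wings pass under it, but a finger reaches them only in front of this edge.
- wing_nut (a joint): Angle (rad) the wing nut must still turn clockwise, seen from above, to be tight: 0 = hard stop; starts at 6 to 9.5. Clockwise lowers it. It stays where left; turning takes 0.04 N m (1.5 N at the wings). At 0 the wings lie along the stand's y, parallel to the deck edge; at q they are turned q anticlockwise from there.
- nut (a point): Bare steel wing nut, 84 mm across its two wings. Point on its axis at its underside, turns with it: z up, wings along own +y and -y. Hub 28 mm across, 19 mm high. Wings 6 to 8 mm thick (own x), ending in round ears 23 mm across, 8 to 31 mm above this point, centred 30.5 mm from the axis. Point 20 mm above the table when tight, 0.6 mm higher per rad of looseness.
- terminal: Black card terminal 170 x 80 x 32 mm lying loose across the stand's deck, its front side about 75 mm behind the deck's front edge, its top 106 mm above the table. Origin: centre of its underside. Bystander.
- salt: Glass salt shaker with a metal cap, 44 mm across, 90 mm high, loose on the table beside the stand, 145 to 185 mm from the nut. Origin: centre of its underside. Bystander.
- cup: Green and white espresso cup, 64 mm across (89 mm with its handle), 48 mm high, loose on the table on the other side of the stand, 145 to 190 mm from the nut. Origin: centre of its underside. Bystander.

How it is judged:
By the outcome, as a careful person would: the job done as asked, in the order asked, and still so for the second after the job is handed in, with the robot touching nothing.
It also fails if it takes over 56 s, if anything falls off the work surface, if the arm or the gripper's body presses on something with over 40 N, if the wrist force passes 120 N, or if a joint passes its speed limit or range.

## Working session

There is one attempt and no reset: what is moved stays moved. The work goes in short steps, Python scripts to look and compute and a tool call to move; the robot and the scene stay as the last step left them, time stands still between calls to the robot, and variables do not carry over. Pictures are saved under pics/ and viewed, at most 10 in all, crops included, and the job is handed in when it is done.

Besides the shell and the picture viewer there is one more tool, called after ">>>" in YAML: its name, and indented under it one key for each argument. servo_tool: Moves the arm, as the interface text tells. Its arguments: {"type":"object","properties":{"motion":{"type":"array","items":{"type":"array","items":{"type":"number"}}},"squeeze":{"type":"number"}},"required":["motion"]}

```bash
mkdir -p pics; cat > h.py <<'E'
import numpy as np, cv2
from station import ctrl
from scipy.spatial.transform import Rotation as R
def ray(c,u,v,T=None):
    d=np.array([(u-c["cx"])/c["fx"],-(v-c["cy"])/c["fy"],-1.])
    M=np.linalg.inv(c["camera_from_world"]) if T is None else T
    return M[:3,3],M[:3,:3]@d
def onz(c,u,v,z,T=None):
    o,d=ray(c,u,v,T); return o+d*(z-o[2])/d[2]
def proj(c,p):
    q=c["camera_from_world"]@np.r_[p,1]; return c["cx"]+c["fx"]*q[0]/-q[2], c["cy"]+c["fy"]*q[1]/q[2]
def cam(n):
    c=ctrl.camera(n); return c
def save(c,f,box=None,s=1):
    im=c["image"][...,::-1]
    if box: im=im[box[1]:box[3],box[0]:box[2]]
    cv2.imwrite("pics/"+f,cv2.resize(im,None,fx=s,fy=s,interpolation=cv2.INTER_CUBIC))
E
python3 - <<'E'
from h import *
o=ctrl.get_obs();print({k:np.round(v,3) for k,v in o.items()})
for n in("scene","side"):
    c=cam(n);save(c,n+".png");print(n,c["fx"],c["cx"],c["cy"],np.round(np.linalg.inv(c["camera_from_world"]),3).tolist(),[k for k in c])
E
```

```text
{'time_s': np.float64(0.0), 'qpos': array([ 1.057,  0.301,  1.522, -0.   ,  1.321, -0.067]), 'joint_vel': array([ 0.   , -0.   , -0.   , -0.   , -0.001,  0.   ]), 'tau': array([ 2.0000e-03, -5.3179e+01, -3.5275e+01,  7.1000e-02,  2.4000e-02,
       -0.0000e+00]), 'ee_pos': array([0.238, 0.496, 0.404]), 'eef_rot': array([-3.14 , -0.   ,  2.695]), 'force': array([ 0.013, -0.511, -0.477]), 'moment': array([-0.045,  0.025,  0.004]), 'grip_force': np.float64(0.0), 'grip_width': np.float64(0.094)}
scene 562.177164809617 314.8676322379582 245.04881591846498 [[0.838, 0.359, -0.412, 0.113], [-0.546, 0.545, -0.636, -0.639], [-0.004, 0.758, 0.653, 0.793], [0.0, 0.0, 0.0, 1.0]] ['image', 'fx', 'fy', 'cx', 'cy', 'camera_from_world']
side 574.1860976238887 304.92158650309204 235.18031234273616 [[0.998, 0.027, -0.052, 0.538], [-0.057, 0.632, -0.773, -0.753], [0.012, 0.775, 0.632, 0.71], [0.0, 0.0, 0.0, 1.0]] ['image', 'fx', 'fy', 'cx', 'cy', 'camera_from_world']
```

View pics/scene.png

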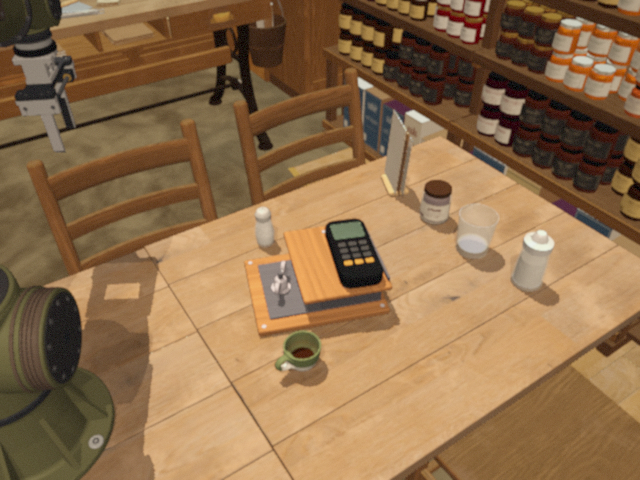

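View pics/side.png

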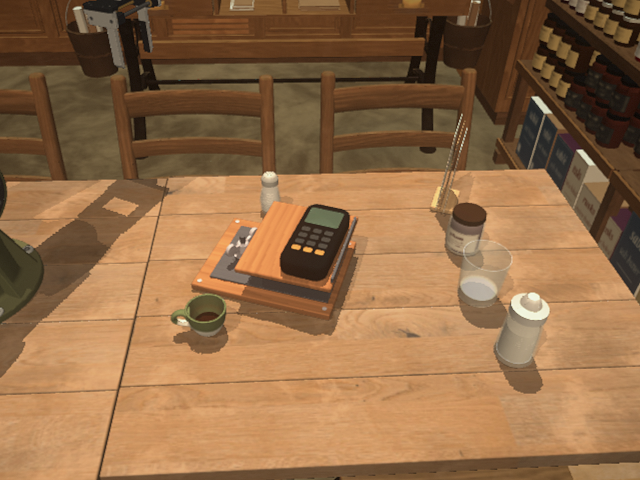

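The scene view shows the nut near (281,284). The deck's front edge runs from (285,229) to about (300,302). The salt is at (264,240), the cup at (300,355) and the terminal at (354,252). In the side view the nut is near (240,244).

```bash
python3 - <<'E'
from h import *
c=cam("scene");save(c,"sz.png",(235,215,405,335),4.5)
d=cam("side");save(d,"dz.png",(190,190,360,315),4.5)
a=onz(c,285,229,.074);b=onz(c,300,302,.074);print(a,b,(a+b)/2,np.linalg.norm(a-b))
print("salt",onz(c,265,246,0),"cup",onz(c,302,370,0))
E
```

```text
[0.54365877 0.13688554 0.074     ] [ 0.46161961 -0.05208246  0.074     ] [0.50263919 0.04240154 0.074     ] 0.2060080826513894
salt [ 5.22056763e-01  1.90489597e-01 -1.11022302e-16] cup [ 0.41549311 -0.12954858  0.        ]
```

View pics/sz.png

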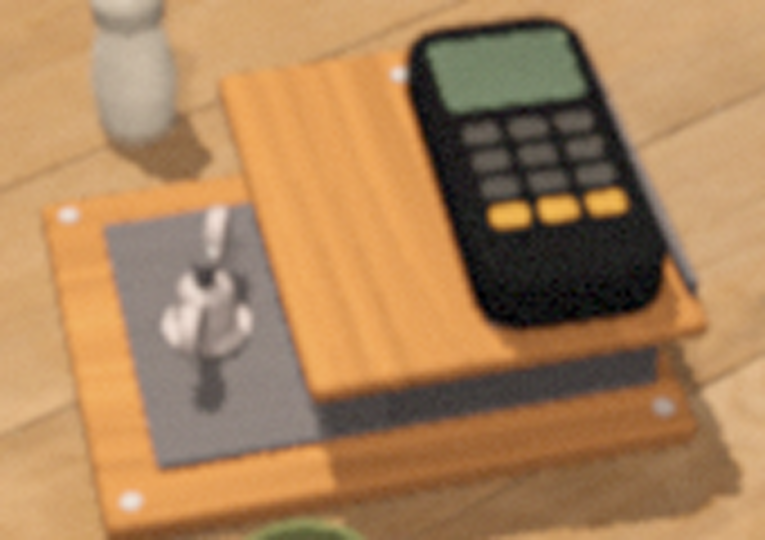

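View pics/dz.png

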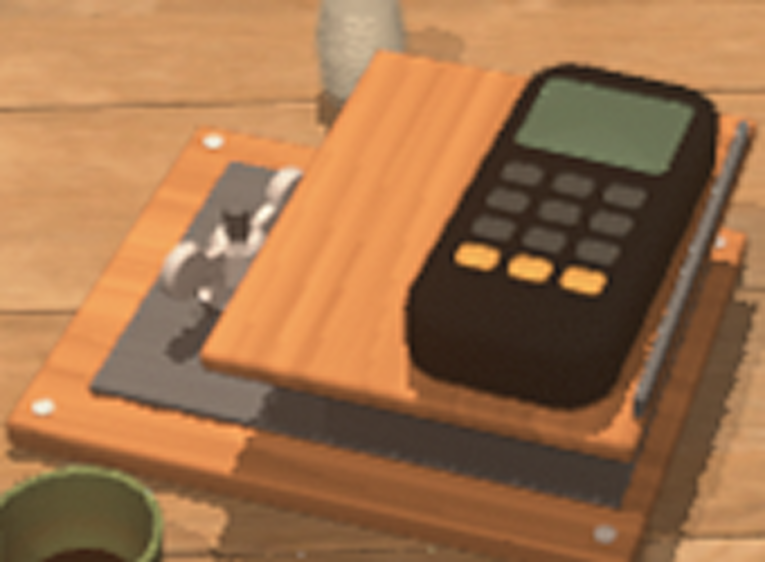

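```bash
cat >> h.py <<'E'
def tri(rs):
    A=0;b=0
    for o,d in rs:
        d=d/np.linalg.norm(d);P=np.eye(3)-np.outer(d,d);A=A+P;b=b+P@o
    return np.linalg.solve(A,b)
E
python3 - <<'E'
from h import *
c=cam("scene");d=cam("side")
f=lambda p:ray(c,235+p[0]/4.5,215+p[1]/4.5)
g=lambda p:ray(d,190+p[0]/4.5,190+p[1]/4.5)
P={}
for n,p,q in [("dl",(220,80),(380,52)),("dr",(315,395),(203,362)),("fl",(42,208),(200,128)),("fr",(105,530),(10,432)),("stud",(205,272),(237,215)),("earfar",(216,225),(288,182)),("earnear",(203,325),(185,268))]:
    P[n]=tri([f(p),g(q)]);print(n,P[n].round(4))
for a,b in(("dl","dr"),("fl","fr"),("earfar","earnear")):
    v=P[a]-P[b];m=(P[a]+P[b])/2;print(a,np.linalg.norm(v),"yaw of +y dir minus90:",np.arctan2(-v[0],v[1]),m)
v=P["dl"]-P["dr"];v[2]=0;v/=np.linalg.norm(v);x=np.array([v[1],-v[0],0]);print("x",x,"origin",(P["dl"]+P["dr"])/2-.025*x)
E
```

```text
dl [0.5381 0.1324 0.0703]
dr [ 0.4707 -0.054   0.0682]
fl [0.4576 0.1615 0.0104]
fr [ 0.3908 -0.0198  0.0041]
stud [0.479  0.0468 0.0523]
earfar [0.499  0.0717 0.0492]
earnear [0.4603 0.0162 0.0538]
dl 0.19819391248799295 yaw of +y dir minus90: -0.34726135901341604 [0.50442571 0.03918363 0.06925691]
fl 0.19330658486135915 yaw of +y dir minus90: -0.3534199509500488 [0.42421471 0.07084618 0.00723829]
earfar 0.06783149717989574 yaw of +y dir minus90: -0.6097406209497054 [0.47965402 0.04391815 0.05152308]
x [ 0.94030826 -0.34032392  0.        ] origin [0.480918   0.04769173 0.06925691]
```

>>> servo_tool:
  motion:
    - [1,3,-6,0,-1]
    - [1,6,-12,0,-2]
    - [1,9,-18,0,-4]
    - [1,12,-24,0,-5]
    - [1,15,-30,0,-6]
    - [1,18,-36,0,-7]
    - [1,20,-42,0,-8]
    - [1,22,-46,-3,-9]
    - [1,23.8,-48.6,-6,-9.4]
    - [1,23.8,-48.6,-7,-9.4]
    - [1,23.8,-48.6,-7,-9.4]
    - [1,23.8,-48.6,-7,-9.4]
    - [1,23.8,-48.6,-7,-9.4]
  squeeze: 20

```text
time_s: 1.92
ee_pos: [0.4755, 0.0107, 0.3356]
eef_rot: [3.141, 0.001, 2.532]
force: [0.0, -0.1, -0.1]
grip_width: 0.0002
grip_force: 0.0
```

```bash
cat >> h.py <<'E'
def wT():
    o=ctrl.get_obs();T=np.eye(4);T[:3,:3]=R.from_euler("xyz",o["eef_rot"]).as_matrix();T[:3,3]=o["ee_pos"]
    c=ctrl.camera("wrist");T=T@c["hand_eye"];c["camera_from_world"]=np.linalg.inv(T);return c
E
python3 - <<'E'
from h import *
o=ctrl.get_obs();print({k:np.round(v,4) for k,v in o.items()})
c=wT();save(c,"w1.png");N=(.480,.0465,.05);print(proj(c,N))
print(np.linalg.inv(c["camera_from_world"]).round(3))
E
```

```text
{'time_s': np.float64(1.925), 'qpos': array([-0.0544,  0.208 ,  1.8069,  0.    ,  1.125 , -1.0156]), 'joint_vel': array([-0.0067,  0.0042,  0.0009,  0.0002, -0.0004, -0.0016]), 'tau': array([-6.61000e-02, -4.44798e+01, -3.21200e+01,  2.29000e-02,
        7.87000e-02,  7.60000e-03]), 'ee_pos': array([0.4755, 0.0107, 0.3356]), 'eef_rot': array([3.1407e+00, 1.4000e-03, 2.5320e+00]), 'force': array([ 0.0431, -0.0846, -0.0606]), 'moment': array([ 0.0214, -0.0259, -0.0216]), 'grip_force': np.float64(0.0), 'grip_width': np.float64(0.0002)}
(np.float64(356.9705052221808), np.float64(224.44248157387867))
[[ 0.573 -0.787 -0.23   0.409]
 [ 0.82   0.55   0.16   0.057]
 [ 0.001 -0.28   0.96   0.316]
 [ 0.     0.     0.     1.   ]]
```

View pics/w1.png

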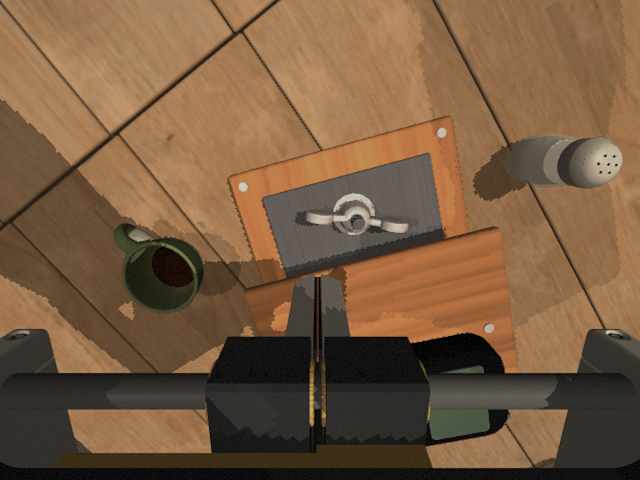

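The wrist view shows the stud top at (358,223), wing ends at (306,218) and (408,230), and the deck edge from (247,290) to (497,228). The gripper is closed.

```bash
python3 - <<'E'
from h import *
c=wT();L=onz(c,306,216,.054);r=onz(c,408,228,.054);print(L,r,np.linalg.norm(L-r),(L+r)/2,np.arctan2(-(r-L)[0],(r-L)[1]))
a=onz(c,247,290,.074);b=onz(c,497,228,.074);v=b-a;x=np.array([v[1],-v[0],0])/np.linalg.norm(v);yaw=np.arctan2(x[1],x[0]);m=(a+b)/2
print("deck",a,b,np.linalg.norm(v),yaw,m-.025*x)
N=onz(c,358,222,.056);print("N",N,"dist to edge",(m-N)@x)
def F(N,phi,rr,s,yaw0):
    w=phi+yaw0;e=np.array([np.cos(w),np.sin(w)]);p=np.array([-e[1],e[0]]);return N[:2]+rr*e+s*p, w-np.pi/2
def tbl(N,yaw0,phis,s,rr=.032):
    for k,f in enumerate(phis):
        q,y=F(N,f,rr,s,yaw0)
        print(k,"stand%.0f"%np.degrees(f),(q*100).round(2),np.degrees(y).round(1))
E
```

```text
[0.4502649  0.01748912 0.054     ] [0.50447158 0.07809688 0.054     ] 0.08131214889423537 [0.47736824 0.047793   0.054     ] -0.7297042886339663
deck [ 0.46848914 -0.05067046  0.074     ] [0.53451041 0.12987276 0.074     ] 0.1922359608158346 -0.3505759040900904 [0.4780204  0.04818712 0.074     ]
N [0.47715581 0.04834858 0.056     ] dist to edge 0.025867454898566473
```

```bash
cat >> h.py <<'E'
def F(phi,s,rr=.032,N=(.478,.048),y0=-.35):
    w=phi+y0;e=np.array([np.cos(w),np.sin(w)]);p=np.array([-e[1],e[0]]);return np.r_[(np.array(N)+rr*e+s*p)*100, np.degrees(w-np.pi/2)]
E
python3 - <<'E'
from h import *
o=ctrl.get_obs();p=o["ee_pos"];f0=F(4.46,.016)
print((f0-np.r_[p[0]*100,p[1]*100,np.degrees(o["eef_rot"][2])]).round(2), "dz",(.231-p[2])*100)
for k in range(1,21): print([1,*[float(v) for v in (F(4.46-np.radians(9.7*k),.013)-f0).round(1)]])
E
```

```text
[-0.25  0.21  0.43] dz -10.426577290680191
[1, -0.8, 0.3, -9.7]
[1, -1.3, 0.6, -19.4]
[1, -1.8, 1.0, -29.1]
[1, -2.2, 1.4, -38.8]
[1, -2.5, 1.9, -48.5]
[1, -2.8, 2.4, -58.2]
[1, -2.9, 3.0, -67.9]
[1, -3.0, 3.5, -77.6]
[1, -2.9, 4.1, -87.3]
[1, -2.8, 4.7, -97.0]
[1, -2.5, 5.2, -106.7]
[1, -2.2, 5.7, -116.4]
[1, -1.8, 6.1, -126.1]
[1, -1.3, 6.5, -135.8]
[1, -0.8, 6.7, -145.5]
[1, -0.2, 6.9, -155.2]
[1, 0.3, 7.0, -164.9]
[1, 0.9, 7.0, -174.6]
[1, 1.5, 6.9, -184.3]
[1, 2.0, 6.6, -194.0]
```

>>> servo_tool:
  motion:
    - [1,-0.2,0.2,-3,0.4]
    - [1,-0.2,0.2,-6,0.4]
    - [1,-0.2,0.2,-8,0.4]
    - [1,-0.2,0.2,-9.5,0.4]
    - [1,-0.2,0.2,-10.4,0.4]
    - [1,-0.2,0.2,-10.4,0.4]

```text
time_s: 2.78
ee_pos: [0.4737, 0.012, 0.2305]
eef_rot: [-3.141, -0.0, 2.538]
force: [-0.5, 0.8, -0.5]
grip_width: 0.0007
grip_force: 0.0
```

```bash
python3 - <<'E'
from h import *
o=ctrl.get_obs();print({k:np.round(o[k],4) for k in("ee_pos","eef_rot","force")});c=wT();save(c,"w2.png")
E
```

```text
{'ee_pos': array([0.4737, 0.012 , 0.2305]), 'eef_rot': array([-3.1413e+00, -3.0000e-04,  2.5378e+00]), 'force': array([-0.4984,  0.7538, -0.4662])}
```

View pics/w2.png

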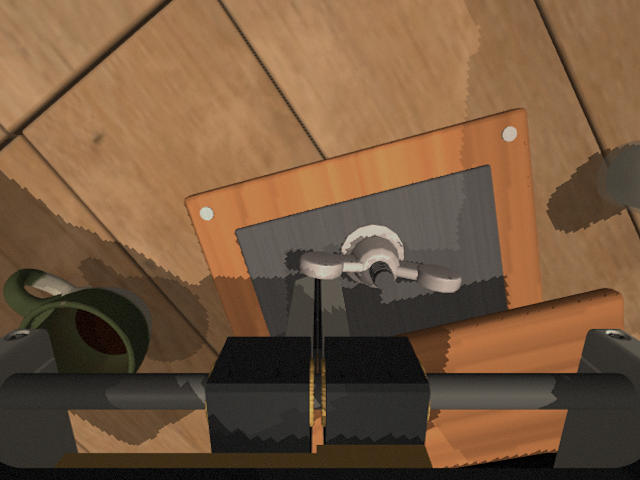

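The closed fingertips at (318,278) sit right behind the near ear at (322,265), clear of the deck edge. Stroke one.

>>> servo_tool:
  motion:
    - [1,-0.8,0.3,0,-9.7]
    - [1,-1.3,0.6,0,-19.4]
    - [1,-1.8,1.0,0,-29.1]
    - [1,-2.2,1.4,0,-38.8]
    - [1,-2.5,1.9,0,-48.5]
    - [1,-2.8,2.4,0,-58.2]
    - [1,-2.9,3.0,0,-67.9]
    - [1,-3.0,3.5,0,-77.6]
    - [1,-2.9,4.1,0,-87.3]
    - [1,-2.8,4.7,0,-97]
    - [1,-2.5,5.2,0,-106.7]
    - [1,-2.2,5.7,0,-116.4]
    - [1,-1.8,6.1,0,-126.1]
    - [1,-1.3,6.5,0,-135.8]
    - [1,-0.8,6.7,0,-145.5]
    - [1,-0.2,6.9,0,-155.2]
    - [1,0.3,7.0,0,-164.9]
    - [1,0.9,7.0,0,-174.6]
    - [1,1.5,6.9,0,-184.3]
    - [1,2.0,6.6,0,-194]

```text
time_s: 5.32
ee_pos: [0.4939, 0.0782, 0.2313]
eef_rot: [-3.141, -0.0, -0.854]
force: [-0.7, 2.8, -0.8]
grip_width: 0.0008
grip_force: 1.2
```

```bash
python3 - <<'E'
from h import *
o=ctrl.get_obs();print({k:np.round(o[k],4) for k in("ee_pos","eef_rot","force","qpos")},F(4.46-np.radians(194),.013));c=wT();save(c,"w3.png")
E
```

```text
{'ee_pos': array([0.4939, 0.0782, 0.2313]), 'eef_rot': array([-3.1407e+00, -1.0000e-04, -8.5370e-01]), 'force': array([-0.6559,  2.7764, -0.7556]), 'qpos': array([8.3700e-02, 4.1340e-01, 1.8181e+00, 6.0000e-04, 9.0930e-01,
       2.5078e+00])} [ 49.3360269    7.89364208 -48.5143462 ]
```

View pics/w3.png

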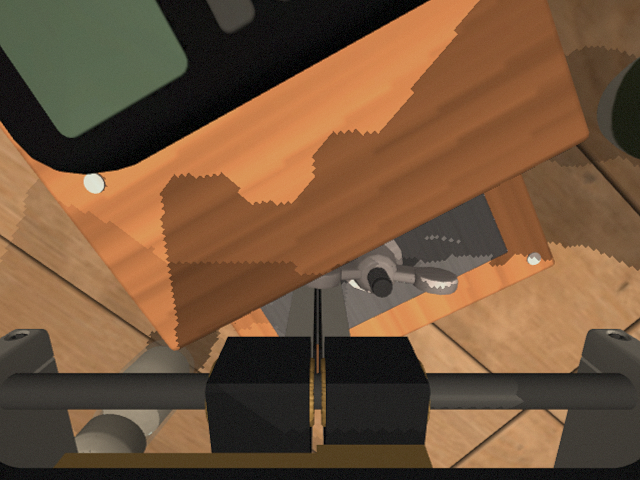

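The near ear has gone round to the far left: the finger at (318,285) holds it at the deck edge, and the other ear is at (437,283), front right. One half turn is done. Next I lift and go back for stroke two.

```bash
python3 - <<'E'
from h import *
o=ctrl.get_obs();p=o["ee_pos"];f0=F(4.25,.017)
print((f0-np.r_[p[0]*100,p[1]*100,np.degrees(o["eef_rot"][2])]).round(2))
for k in range(1,19): print([1,*[float(v) for v in (F(4.25-np.radians(9.9*k),.013)-f0).round(1)]])
E
```

```text
[ -2.78  -6.42 182.86]
[1, -0.8, 0.6, -9.9]
[1, -1.3, 1.0, -19.8]
[1, -1.6, 1.4, -29.7]
[1, -2.0, 1.9, -39.6]
[1, -2.2, 2.5, -49.5]
[1, -2.3, 3.1, -59.4]
[1, -2.3, 3.7, -69.3]
[1, -2.2, 4.2, -79.2]
[1, -2.0, 4.8, -89.1]
[1, -1.7, 5.3, -99.0]
[1, -1.4, 5.8, -108.9]
[1, -0.9, 6.2, -118.8]
[1, -0.4, 6.5, -128.7]
[1, 0.1, 6.7, -138.6]
[1, 0.7, 6.9, -148.5]
[1, 1.3, 6.9, -158.4]
[1, 1.9, 6.8, -168.3]
[1, 2.5, 6.6, -178.2]
```

>>> servo_tool:
  motion:
    - [1,-0.5,0.5,0,0]
    - [1,-0.5,0.5,3,0]
    - [1,-0.5,0.5,6,0]
    - [1,-0.7,0,6,10.5]
    - [1,-0.9,-0.5,6,21]
    - [1,-1,-1,6,31.5]
    - [1,-1.2,-1.5,6,42]
    - [1,-1.4,-2,6,52.5]
    - [1,-1.6,-2.5,6,63]
    - [1,-1.8,-3,6,73.5]
    - [1,-2,-3.5,6,84]
    - [1,-2.2,-4,6,94.5]
    - [1,-2.4,-4.5,6,105]
    - [1,-2.6,-5,6,115.5]
    - [1,-2.8,-5.5,6,126]
    - [1,-2.8,-6,6,136.5]
    - [1,-2.8,-6.4,6,147]
    - [1,-2.8,-6.4,6,157.5]
    - [1,-2.8,-6.4,6,168]
    - [1,-2.8,-6.4,6,178.5]

```text
time_s: 7.88
ee_pos: [0.4652, 0.0144, 0.291]
eef_rot: [3.141, 0.0, 2.278]
force: [0.5, 0.6, 0.1]
grip_width: 0.0005
grip_force: 0.0
```

>>> servo_tool:
  motion:
    - [1,0,0,0,4.4]
    - [1,0,0,-3,4.4]
    - [1,0,0,-5,4.4]
    - [1,0,0,-6,4.4]
    - [1,0,0,-6,4.4]

```text
time_s: 8.5
ee_pos: [0.4655, 0.0142, 0.2306]
eef_rot: [-3.141, -0.0, 2.346]
force: [0.4, 0.7, 0.3]
grip_width: 0.0005
grip_force: 0.0
```

```bash
python3 - <<'E'
from h import *
o=ctrl.get_obs();print({k:np.round(o[k],4) for k in("ee_pos","eef_rot","force","qpos","time_s")},F(4.25,.017));c=wT();save(c,"w4.png")
E
```

```text
{'ee_pos': array([0.4655, 0.0142, 0.2306]), 'eef_rot': array([-3.1412e+00, -4.0000e-04,  2.3458e+00]), 'force': array([0.4382, 0.6955, 0.3386]), 'qpos': array([-4.820e-02,  3.518e-01,  1.912e+00, -1.000e-04,  8.783e-01,
       -8.231e-01]), 'time_s': np.float64(8.5)} [ 46.6462191    1.36506337 133.4535401 ]
```

View pics/w4.png

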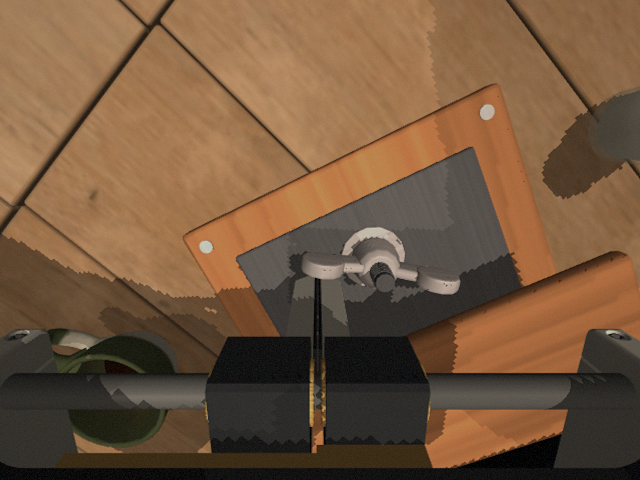

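The finger is again just behind the near ear (tip at 318,275, ear at 322,264). I stop stroke two just short of where a hard stop could be.

>>> servo_tool:
  motion:
    - [1,-0.8,0.6,0,-9.9]
    - [1,-1.3,1.0,0,-19.8]
    - [1,-1.6,1.4,0,-29.7]
    - [1,-2.0,1.9,0,-39.6]
    - [1,-2.2,2.5,0,-49.5]
    - [1,-2.3,3.1,0,-59.4]
    - [1,-2.3,3.7,0,-69.3]
    - [1,-2.2,4.2,0,-79.2]
    - [1,-2.0,4.8,0,-89.1]
    - [1,-1.7,5.3,0,-99]
    - [1,-1.4,5.8,0,-108.9]
    - [1,-0.9,6.2,0,-118.8]
    - [1,-0.4,6.5,0,-128.7]
    - [1,0.1,6.7,0,-138.6]
    - [1,0.1,6.7,0,-138.6]

```text
time_s: 10.42
ee_pos: [0.4669, 0.0811, 0.2314]
eef_rot: [-3.141, -0.001, -0.073]
force: [-0.5, 0.7, 0.1]
grip_width: 0.0004
grip_force: 0.0
```

>>> servo_tool:
  motion:
    - [1,0.2,0.1,0,-4]
    - [1,0.4,0.1,0,-7]
    - [1,0.6,0.2,0,-9.9]

```text
time_s: 10.8
ee_pos: [0.4725, 0.0829, 0.2311]
eef_rot: [-3.142, -0.0, -0.244]
force: [-1.4, -0.8, -0.8]
grip_width: 0.0003
grip_force: 0.5
```

>>> servo_tool:
  motion:
    - [1,0.2,0,0,-3]
    - [1,0.3,0,0,-5]

```text
time_s: 11.05
ee_pos: [0.4756, 0.083, 0.2311]
eef_rot: [-3.141, -0.0, -0.333]
force: [-0.3, 1.0, 0.6]
grip_width: 0.0007
grip_force: 0.5
```

>>> servo_tool:
  motion:
    - [1,0.2,0,0,-3.5]
    - [1,0.4,0,0,-7]

```text
time_s: 11.3
ee_pos: [0.4796, 0.083, 0.231]
eef_rot: [-3.141, -0.0, -0.456]
force: [-1.2, 1.4, -0.2]
grip_width: 0.0003
grip_force: 0.5
```

>>> servo_tool:
  motion:
    - [1,0.2,0,0,-3.5]
    - [1,0.4,-0.1,0,-7]

```text
time_s: 11.55
ee_pos: [0.4836, 0.082, 0.2309]
eef_rot: [-3.141, -0.0, -0.578]
force: [0.1, 0.8, 0.7]
grip_width: 0.0005
grip_force: 0.5
```

```bash
python3 - <<'E'
from h import *
o=ctrl.get_obs();print({k:np.round(o[k],4) for k in("ee_pos","eef_rot","force","qpos")});ph=o["eef_rot"][2]+np.pi/2+.35;print(ph,F(ph,.013))
c=wT();save(c,"w5.png",(200,120,520,360),2)
p=o["ee_pos"];n=np.r_[p[0]*100,p[1]*100,np.degrees(o["eef_rot"][2])]
for f in np.arange(ph,1.09,-.08):print((F(f,.013)-n).round(2))
print("new start",(F(4.25,.017)-n).round(2))
E
```

```text
{'ee_pos': array([0.4836, 0.082 , 0.2309]), 'eef_rot': array([-3.1413e+00, -2.0000e-04, -5.7850e-01]), 'force': array([0.0712, 0.8416, 0.7326]), 'qpos': array([9.3300e-02, 3.9670e-01, 1.8445e+00, 1.0000e-04, 9.0000e-01,
       2.2425e+00])}
1.3423384757316215 [ 48.46104785   8.19013506 -33.14319349]
[ 0.1  -0.01  0.  ]
[ 0.37 -0.08 -4.58]
[ 0.63 -0.16 -9.17]
[  0.89  -0.27 -13.75]
new start [ -1.72  -6.84 166.6 ]
```

View pics/w5.png

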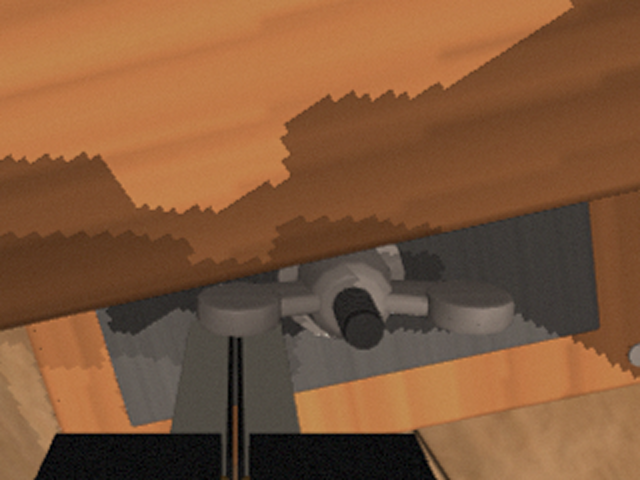

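The wing has passed parallel to the deck edge with no stop, so one more half turn remains. I finish this stroke, return, then start the last one.

>>> servo_tool:
  motion:
    - [1,0.4,-0.1,0,-4.6]
    - [1,0.6,-0.2,0,-9.2]
    - [1,0.9,-0.3,0,-13.7]
    - [1,0.9,-0.3,0,-13.7]

```text
time_s: 12.1
ee_pos: [0.4926, 0.0789, 0.2307]
eef_rot: [3.142, 0.0, -0.816]
force: [-1.1, 0.7, -0.3]
grip_width: 0.0003
grip_force: 0.4
```

>>> servo_tool:
  motion:
    - [1,-0.5,0.5,0,0]
    - [1,-0.5,0.5,3,0]
    - [1,-0.5,0.5,6,0]
    - [1,-0.7,0,6,10.5]
    - [1,-0.9,-0.5,6,21]
    - [1,-1,-1,6,31.5]
    - [1,-1.2,-1.5,6,42]
    - [1,-1.4,-2,6,52.5]
    - [1,-1.6,-2.5,6,63]
    - [1,-1.8,-3,6,73.5]
    - [1,-2,-3.5,6,84]
    - [1,-2.2,-4,6,94.5]
    - [1,-2.4,-4.5,6,105]
    - [1,-2.6,-5,6,115.5]
    - [1,-2.6,-5.5,6,126]
    - [1,-2.6,-6,6,136.5]
    - [1,-2.6,-6.6,6,147]
    - [1,-2.6,-6.6,6,157.5]
    - [1,-2.6,-6.6,6,168]
    - [1,-2.6,-6.6,6,178.5]

```text
time_s: 14.6
ee_pos: [0.4663, 0.0133, 0.2907]
eef_rot: [3.141, 0.0, 2.305]
force: [-0.8, -0.4, -0.7]
grip_width: 0.0007
grip_force: 0.0
```

```bash
python3 - <<'E'
from h import *
o=ctrl.get_obs();p=o["ee_pos"];n=np.r_[p[0]*100,p[1]*100,np.degrees(o["eef_rot"][2])]
print(n,o["time_s"],(F(4.25,.017)-n).round(2));c=wT();save(c,"w6.png")
E
```

```text
[ 46.6328687    1.33102433 132.09287765] 14.6 [0.01 0.03 1.36]
```

View pics/w6.png

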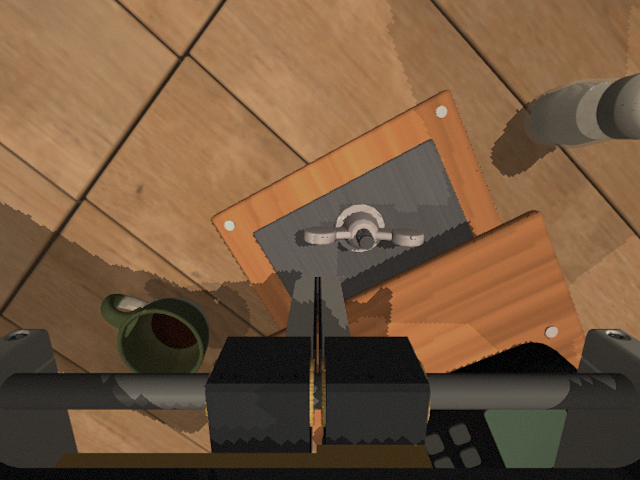

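The near ear at (320,238) is ahead of the finger tip (318,280), with the same geometry as before. Descend and do the last stroke.

>>> servo_tool:
  motion:
    - [1,0,0,-3,1.4]
    - [1,0,0,-5,1.4]
    - [1,0,0,-6,1.4]
    - [1,0,0,-6,1.4]

```text
time_s: 15.15
ee_pos: [0.4666, 0.0131, 0.2305]
eef_rot: [-3.141, -0.0, 2.321]
force: [-0.5, 0.8, 0.4]
grip_width: 0.0004
grip_force: 0.0
```

>>> servo_tool:
  motion:
    - [1,-0.8,0.6,0,-9.9]
    - [1,-1.3,1.0,0,-19.8]
    - [1,-1.6,1.4,0,-29.7]
    - [1,-2.0,1.9,0,-39.6]
    - [1,-2.2,2.5,0,-49.5]
    - [1,-2.3,3.1,0,-59.4]
    - [1,-2.3,3.7,0,-69.3]
    - [1,-2.2,4.2,0,-79.2]
    - [1,-2.0,4.8,0,-89.1]
    - [1,-1.7,5.3,0,-99]
    - [1,-1.4,5.8,0,-108.9]
    - [1,-0.9,6.2,0,-118.8]
    - [1,-0.4,6.5,0,-128.7]
    - [1,-0.1,6.6,0,-134]
    - [1,-0.1,6.6,0,-134]

```text
time_s: 17.02
ee_pos: [0.4658, 0.0791, 0.2314]
eef_rot: [-3.141, -0.001, -0.017]
force: [-0.9, 0.3, 0.5]
grip_width: 0.0005
grip_force: 0.3
```

>>> servo_tool:
  motion:
    - [1,0.2,0.1,0,-4]
    - [1,0.4,0.2,0,-8]
    - [1,0.4,0.2,0,-8]

```text
time_s: 17.4
ee_pos: [0.4697, 0.081, 0.2311]
eef_rot: [-3.142, -0.001, -0.155]
force: [-1.5, -0.6, 0.3]
grip_width: 0.0005
grip_force: 0.3
```

>>> servo_tool:
  motion:
    - [1,0.2,0,0,-3]
    - [1,0.2,0,0,-3]

```text
time_s: 17.65
ee_pos: [0.4716, 0.081, 0.2309]
eef_rot: [-3.141, -0.0, -0.207]
force: [-1.5, -0.2, 0.7]
grip_width: 0.0003
grip_force: 0.5
```

>>> servo_tool:
  motion:
    - [1,0.2,0,0,-3]
    - [1,0.2,0,0,-3]

```text
time_s: 17.9
ee_pos: [0.4736, 0.081, 0.2308]
eef_rot: [-3.141, -0.0, -0.259]
force: [-1.3, 1.1, 0.4]
grip_width: 0.0005
grip_force: 0.6
```

>>> servo_tool:
  motion:
    - [1,0.2,0,0,-3]
    - [1,0.2,0,0,-3]

```text
time_s: 18.15
ee_pos: [0.4755, 0.0811, 0.2307]
eef_rot: [-3.142, 0.0, -0.312]
force: [-2.2, 2.0, 0.3]
grip_width: 0.0001
grip_force: 1.2
```

>>> servo_tool:
  motion:
    - [1,0.2,0,0,-2]
    - [1,0.2,0,0,-2]

```text
time_s: 18.4
ee_pos: [0.477, 0.0812, 0.2305]
eef_rot: [3.141, 0.003, -0.348]
force: [-11.5, 4.2, 7.6]
grip_width: 0.0003
grip_force: 6.0
```

>>> servo_tool:
  motion:
    - [1,0.2,-0.1,0,0]
    - [1,0.2,-0.1,0,0]

```text
time_s: 18.65
ee_pos: [0.4782, 0.0808, 0.2303]
eef_rot: [3.141, 0.007, -0.347]
force: [-21.9, 12.4, 15.6]
grip_width: 0.0001
grip_force: 12.5
```

```bash
python3 - <<'E'
from h import *
o=ctrl.get_obs();print(o["ee_pos"],o["force"],o["eef_rot"],o["time_s"])
E
```

```text
[0.47819546 0.08081302 0.23034221] [-21.87851611  12.38112067  15.59520604] [ 3.14069226  0.00690052 -0.34741058] 18.65
```

The nut is at its hard stop: 25 N against about 1.5 N while turning, with the wing parallel to the deck edge. I back off and lift clear.

>>> servo_tool:
  motion:
    - [1,-0.6,0.2,0,0]
    - [1,-1.5,0.5,0,0]
    - [1,-2,0.7,4,0]
    - [1,-2,0.7,9,0]
    - [1,-4,1,14,0]
    - [1,-5,1,17,0]
    - [1,-5,1,17,0]
    - [1,-5,1,17,0]

```text
time_s: 19.65
ee_pos: [0.4296, 0.09, 0.3996]
eef_rot: [3.141, 0.001, -0.349]
force: [0.3, -0.8, -0.3]
grip_width: 0.0007
grip_force: 0.0
```

```bash
python3 - <<'E'
from h import *
o=ctrl.get_obs();print(o["ee_pos"],o["force"])
# check: wing angle from bright metal pixels on the plate, scene view, projecting expected ear points
c=wT();im=cv2.cvtColor(c["image"],cv2.COLOR_RGB2HSV)
e=np.array([.343,.939])
for s in(-1,0,1):
    u,v=proj(c,np.r_[np.array([.478,.048])+s*.0305*e,.05]);print(s,u,v)
    for a in(-.4,-.2,0,.2,.4):
        w=np.pi/2-.35+a;q=np.r_[np.array([.478,.048])+s*.034*np.array([np.cos(w),np.sin(w)]),.05];u,v=map(int,proj(c,q));print(a,im[v-1:v+2,u-1:u+2].mean((0,1)).round() if 0<v<479 and 0<u<639 else None)
E
```

```text
[0.42959427 0.08995359 0.39964054] [ 0.29707339 -0.80512164 -0.30907811]
-1 372.9702436426076 164.9861909772115
-0.4 [14. 29. 60.]
-0.2 [31. 31. 61.]
0 [ 12.  43. 131.]
0.2 [15. 31. 59.]
0.4 [13. 30. 60.]
0 340.8155290959046 164.9470953119109
-0.4 [13. 30. 91.]
-0.2 [13. 30. 91.]
0 [13. 30. 91.]
0.2 [13. 30. 91.]
0.4 [13. 30. 91.]
1 308.65434090391807 164.90799177555704
-0.4 [ 15.  32. 100.]
-0.2 [15. 34. 83.]
0 [ 15.  37. 190.]
0.2 [ 14.  31. 100.]
0.4 [ 13.  30. 100.]
```

The picture check agrees: only the parallel direction (offset 0) shows bright wing metal on both sides. Handing in.

```bash
python3 -c "
from station import ctrl
print(ctrl.hand_in())"
```

```text
the job is handed in; nothing more can be done
None
```

I pushed the wing nut clockwise to its hard stop in three strokes, where it held against 25 N with its wings parallel to the deck edge, then lifted clear and handed in at about 20 s; I saw no contact with the terminal, salt shaker or cup, though I took no final picture of them.

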